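# Put the spare cell on charge

### The arm

A 6-joint arm with a two-finger parallel gripper is mounted at the origin on a cart in front of the work surface, level with it; the furniture and walls round the work are solid. World frame = base frame: x ahead of the robot, y to its left, z up, the work surface at z = 0. Lengths are in m, angles in rad, forces in N, time in s.
With the tool pointing down it reaches from about 0.275 to 0.875 m from the base axis. Payload 12.5 kg.
Tool frame: the origin (TCP) lies midway between the tips of the shut fingers; the grasp point (between the pads) lies manip.pinch_z behind it (manip.pinch_z is the distance from the TCP to the grasp point, in m); z points along the fingers, y is the line along which they close (so a half turn about z gives the same grasp; the last joint's range is limited). The gripper opens to 85 mm and grips with 20 to 120 N. Pads are 22 mm wide; open, the fingers measure 114 mm over their backs; the gripper's body (76 mm by 85 mm) begins 54 mm behind the grasp point. The pads swing forward as they close: fully open they stand 13 mm farther back than shut.
Start: joints at [-0.085, 0.351, 1.652, -0, 1.139, -0.085], TCP at [0.55, 0, 0.231] pointing down, gripper open.
Joint ranges: [-2.75, 2.75], [-0.79, 2.1], [0.01, 2.65], [-1.57, 4.71], [0.07, 3.14], [-2.87, 2.87]. Speed limits (rad/s): [2.22, 2.22, 2.79, 3.14, 3.14, 3.14].

### API

Orientations are given as a 3x3 rotation matrix whose columns are the frame's x, y, z axes.
In Python, from bench import manip, viewer gives the robot as it stands.
- The arm moves only by the tool carry_out, never from a script. Its argument "rows" is a list of rows, each a list of 5 numbers: the shift along the tool's x, y, z in mm, then the turn about the tool's z in rad, then the opening, from 0 (shut) to 1 (fully open). A call has 1 to 10 rows; each row is the pose to reach, as a shift and turn from the pose commanded when the call began, along the tool's axes at that moment; what a row does not reach only later rows make up. A row lasts 1/8 s, in which the tool goes at most 62.5 mm and 10.7 degrees, less where a joint would pass 70% of its speed; a pose out of reach is approached as far as the arm can. A call with a gripper value outside its range is refused whole. The fingers move at their own pace and stop on an object; "newtons" is the grip in N (left out, the last holds). Time passes only in rows, so rows that repeat a pose let the fingers close. It gives the time, the measured TCP pose, the force, the opening and the grip force at its end, in the units of the state.
- manip.get_obs(): the state, without advancing time (a new reading comes with each control period).
- viewer.grab_frame(name): name is "scene" or "side" or "wrist"; returns a dict with "frame" (400x640x3 uint8, red, green, blue), "z_map" (400x640 float32, m along the optical axis (not along the pixel's ray), 0 where there is no reading), "fx", "fy", "cx", "cy" (pixels), "R" (3x3) and "t" (3): a world point X has camera coordinates R X + t. Camera axes: x right, y down, z forward; pixel columns grow to the right and rows downward; lengths in m; the calibration is good to about 2 mm. A picture is of the moment at which its call begins.
- manip.sign_off(): hands the job in; it is judged then, once.
The state is a dict: "clock": time; "qpos": joint angles; "qvel": joint speeds; "effort": joint torques, N m; "ee_pos": TCP position; "eef_rot": TCP orientation; "contact_force": force on the tool from outside, world axes, zero at the start; "torque": the same for the moment, N m; "grip_width": finger opening in m; "grasp_force": force on a finger pad.
Only numpy, scipy, OpenCV 4.12 (cv2) and the standard library are available. Lean on these libraries where they do the work, as an engineer would, in place of code of your own. Each camera call takes 0.05 s, during which the arm holds its last target. There are 200 camera calls.

### The job

Put the spare battery cell on charge: take it off its rest, press its flat end against the spring plate in the bay of the sloping charging dock, and lower its nub end past the retaining lip so that the cell lies fully down in the bay with the nub caught under the lip. Then switch the dock on by sliding the small flush switch in its recessed slot with a fingertip, all the way up the slope to its stop. Leave the card reader and the roll of tape where they are.

Things in the scene. Friction and masses are not known exactly. Their poses are not given: they have to be found in the camera images.
- cell: The spare battery cell, loose, about 120 g: a dark cylinder 33 mm in diameter and 56 mm long, with a steel nub 9 mm in diameter and 5 mm long at one end (61 mm over all); the other end is flat. Origin on its axis at the middle of the 56 mm body; +x runs along the axis towards the nub. It may stand turned about its own axis.
- cell_rest: Fixed black rest that holds the cell at the start: base 74 x 50 x 6 mm, two low saddles 18 mm high, 9 mm long, at 24 mm either side of its middle; the cell's axis lies level, 26.5 mm above the counter, along the rest's x, nub towards +x. Fingers fit beside the cell's middle. Origin: middle of its underside.
- dock_face: Sloping face, 150 x 180 mm, of the grey charging dock (fixed wedge; it stands turned, its low edge to the robot's right). Origin in the middle of the face; x up the slope (28 degrees), y to the side of the bay, z square out of the face. Bay along x at y = +30 mm: black spring housing (42 mm high, x -53 to -39) at its lower end, black contact block (30.5 mm high, x 38 to 54) at its upper end.
- nub_tip (a point): Tip of the cell's nub, on its axis, 33 mm from the cell's origin along the cell's +x.
- bay_contact (a point): Brass contact on the contact block, where the nub tip rests when the cell is home: x 38, y 30, z 20.5 mm in dock_face, so the cell's axis then lies 20.5 mm above the face. Over it a lip juts 3.5 mm down the slope, z 26.5 to 30.5 mm, 20 mm wide. Low side posts 10 mm high (x -32 to -20 and 22 to 31, inner faces 14.5 mm off the bay's centre line) steady the cell; between them fingers fit.
- spring_plate (a joint): How far (m) the sprung steel plate at the bay's lower end is pressed back, down the slope: 0 free, 0.018 at most. Plate 24 mm wide, z 5 to 42 mm; free, it faces up the slope at x = -19 mm of dock_face. Spring 600 N/m. A seated cell holds it at about 0.004; the nub clears the lip from 0.008 on, so press the flat end back about 0.012 before lowering.
- switch (a joint): Travel (m) of the dock's slide switch: 0 off (starts 0 to 0.003), 0.014 fully on at its stop, up the slope; it stays where left, friction about 1.5 N. It sits in a slot along x at y = -50 mm of dock_face, 22 mm wide, x -32 to 32 mm, 7 mm deep, with three ribs on the face beyond its upper end.
- switch_top (a point): Middle of the top of the switch's thumb piece, level with the face, at x = 6 mm + travel, y = -50 mm of dock_face. The piece is 7.5 mm long (x), 19 mm wide and about flush with the face; the slot below it is free for a fingertip to enter about 5 mm deep and push its lower side.
- card_reader: Loose black hand card reader with keys, 123 x 66 x 20 mm, lying on the counter between the task's things; not to be moved. Origin: middle of its underside, x along its length.
- tape_roll: Loose roll of brown tape lying flat, 92 mm across, 48 mm high, in front of the printer; not to be moved. Origin: middle of its underside.

How it is judged:
By the outcome, as a careful person would: the job done as asked, in the order asked, and still so for the second after the job is handed in, with the robot touching nothing.
It also fails if it takes over 45 s, if anything falls off the work surface, if the arm or the gripper's body presses on something with over 40 N, if the wrist force passes 120 N, or if a joint passes its speed limit or range.

## Working session

There is one attempt and no reset: what is moved stays moved. The work goes in short steps, Python scripts to look and compute and a tool call to move; the robot and the scene stay as the last step left them, time stands still between calls to the robot, and variables do not carry over. Pictures are saved under pics/ and viewed, at most 10 in all, crops included, and the job is handed in when it is done.

Besides the shell and the picture viewer there is one more tool, called after "Request:" by a JSON object that holds its "name" and its "arguments", one argument or row to a line. carry_out: Moves the arm, as the interface text tells. Its arguments: {"type":"object","properties":{"rows":{"type":"array"},"newtons":{"type":"number"}},"required":["rows"]}

```bash
mkdir -p pics; ls
python3 - <<'E'
from bench import manip, viewer
import numpy as np,cv2
print(manip.pinch_z, manip.get_obs())
for n in ["scene","side","wrist"]:
    d=viewer.grab_frame(n); np.savez("pics/%s0.npz"%n,**d)
    print(n,d["fx"],d["fy"],d["cx"],d["cy"],d["R"].round(4).tolist(),np.round(d["t"],4), "cam",(-d["R"].T@d["t"]).round(3))
    cv2.imwrite("pics/%s0.png"%n,d["frame"][:,:,::-1])
E
```

```text
pics
0.0187 {'clock': 0.0, 'qpos': array([-8.45864787e-02,  3.51217659e-01,  1.65247006e+00, -2.42704562e-05,
        1.13910969e+00, -8.46148456e-02]), 'qvel': array([-7.46371337e-05, -6.53595280e-04, -2.33163184e-04,  7.48365981e-04,
        5.40205307e-05, -8.47739160e-04]), 'effort': array([ 1.33101348e-03, -5.06107914e+01, -2.91406649e+01,  6.01447425e-06,
        4.57781483e-03,  4.96419239e-05]), 'ee_pos': array([5.49644524e-01, 5.72920733e-05, 2.30751130e-01]), 'eef_rot': array([[-3.84870271e-05,  9.99999276e-01, -1.20231201e-03],
       [ 9.99999996e-01,  3.85830229e-05,  7.98195701e-05],
       [ 7.98659012e-05, -1.20230893e-03, -9.99999274e-01]]), 'contact_force': array([-0.02208815,  0.7053788 ,  0.16017891]), 'torque': array([-0.03883828,  0.00410834,  0.01991964]), 'grasp_force': 0.0, 'grip_width': 0.08538870708958109}
scene 481.3856882309625 481.3856882309625 318.0404059625719 196.54512791414513 [[0.7541, -0.6566, 0.0134], [-0.4014, -0.4769, -0.782], [0.5199, 0.5843, -0.6232]] [-0.4244  0.2824  0.9285] cam [-0.049 -0.687  0.805]
side 493.00329348905746 493.00329348905746 323.29121619027626 195.73313078777852 [[0.9997, -0.0238, 0.004], [-0.0066, -0.4284, -0.9036], [0.0232, 0.9033, -0.4285]] [-0.542   0.0552  1.381 ] cam [ 0.51  -1.237  0.644]
wrist 277.651556574832 277.651556574832 318.67294200602475 199.72428617013801 [[1.0, -0.0, -0.0003], [0.0001, -0.9524, 0.3049], [-0.0003, -0.3049, -0.9524]] [-0.5503 -0.0391  0.3798] cam [0.55  0.079 0.374]
```

View pics/scene0.png

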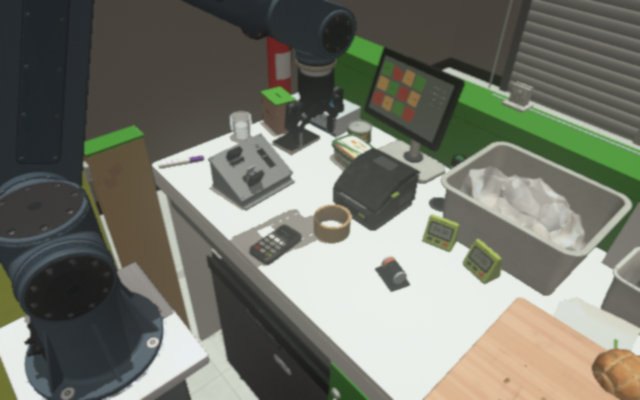

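View pics/wrist0.png

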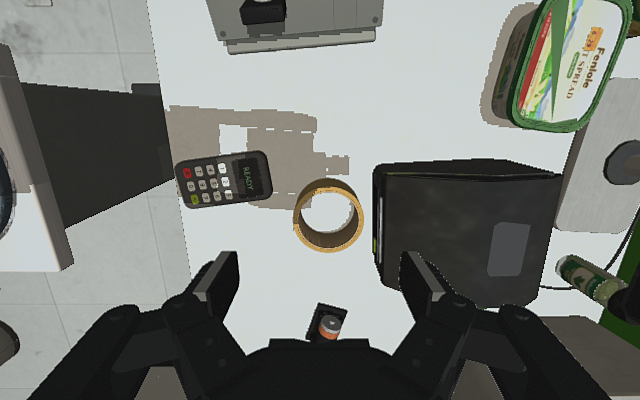

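The scene view shows the dock at about (250,172), the card reader at (276,243), the tape roll at (332,222), and the cell on its rest at (393,272). In the wrist view the cell is at about (328,325), partly behind the gripper body, and the dock's low edge is at the top, around (300,45).

```bash
cat > h.py <<'E'
import numpy as np,cv2
from bench import manip,viewer
def grab(n,tag):
    d=viewer.grab_frame(n); np.savez(f"pics/{n}{tag}.npz",**d); cv2.imwrite(f"pics/{n}{tag}.png",d["frame"][:,:,::-1]); return d
def load(f): return dict(np.load(f"pics/{f}.npz"))
def cloud(d):
    v,u=np.mgrid[:400,:640]; z=d["z_map"]
    P=np.stack([(u-d["cx"])/d["fx"]*z,(v-d["cy"])/d["fy"]*z,z],-1)
    return (P-d["t"])@d["R"]
def ray(d,uv,zp):
    r=d["R"].T@np.array([(uv[0]-d["cx"])/d["fx"],(uv[1]-d["cy"])/d["fy"],1]); c=-d["R"].T@d["t"]
    return c+r*(zp-c[2])/r[2]
def proj(d,X):
    p=np.asarray(X)@d["R"].T+d["t"]; return np.stack([d["cx"]+d["fx"]*p[...,0]/p[...,2],d["cy"]+d["fy"]*p[...,1]/p[...,2]],-1)
E
python3 - <<'E'
from h import *
d=load("scene0"); P=cloud(d)
print("counter z", P[300,330], P[250,350])
for uv in [(250,172),(230,185),(215,172),(255,190),(265,175),(393,272),(389,262),(400,278)]: print(uv,P[uv[1],uv[0]].round(3))
c=d["frame"][110:230,180:320]; cv2.imwrite("pics/c1.png",np.hstack([cv2.resize(c,None,fx=4,fy=4,interpolation=cv2.INTER_CUBIC)])[:,:,::-1])
# face plane
X=P[150:210,205:295].reshape(-1,3); 
best=0
rng=np.random.default_rng(0); X=X[(X[:,2]>0.012)]
for _ in range(2000):
    a=X[rng.choice(len(X),3,False)]; n=np.cross(a[1]-a[0],a[2]-a[0]); n/=np.linalg.norm(n)+1e-12; n*=np.sign(n[2])
    m=abs((X-a[0])@n)<.003
    if abs(n[2]-.883)<.06 and m.sum()>best: best=m.sum(); M=m; N=n
Y=X[M]; c=Y.mean(0); n=np.linalg.svd(Y-c,full_matrices=False)[2][2]; n*=np.sign(n[2]); print(best,len(X),n,np.degrees(np.arccos(n[2])),c, "upslope heading deg",np.degrees(np.arctan2(-n[1],-n[0])))
# cell cloud
m=(P[...,2]>.015)&(P[...,2]<.06); v,u=np.nonzero(m[250:300,365:420]); Z=P[250:300,365:420][v,u]; print(len(Z),Z.min(0),Z.max(0),Z.mean(0))
E
```

```text
counter z [ 0.41156797 -0.21230022 -0.00070292] [ 0.54865488 -0.13142513 -0.00199784]
(250, 172) [0.49  0.185 0.078]
(230, 185) [0.435 0.2   0.054]
(215, 172) [0.433 0.267 0.059]
(255, 190) [0.488 0.166 0.031]
(265, 175) [0.536 0.186 0.046]
(393, 272) [ 0.544 -0.266  0.037]
(389, 262) [ 0.556 -0.243  0.042]
(400, 278) [ 0.548 -0.283  0.029]
1819 3213 [ 0.03744466 -0.46941349  0.88218415] 28.09303088394183 [0.50847299 0.21217253 0.05923386] upslope heading deg 94.56077212633703
424 [ 0.53418995 -0.28907463  0.01500546] [ 0.57929656 -0.22365698  0.04597605] [ 0.55286606 -0.26018004  0.03451184]
```

View pics/c1.png

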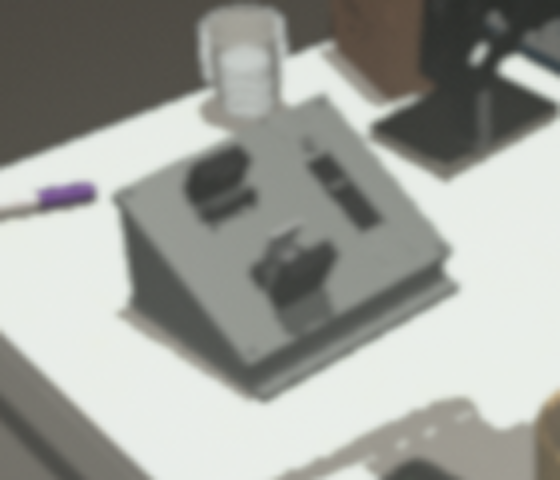

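The crop shows the dock: housing near the low edge, contact block above it on the robot's side, and the switch slot on the far side. The fitted face slope is 28.1° with an upslope heading of about 94.6°, which agrees with the given geometry. Next I move above the cell.

Request:
{"name": "carry_out", "arguments": {
  "rows": [
    [-55, 0, 5, 0, 1],
    [-110, 0, 10, 0, 1],
    [-165, 0, 20, 0, 1],
    [-220, 0, 30, 0, 1],
    [-230, 0, 30, 0, 1],
    [-230, 0, 30, 0, 1]
  ]
}}

```text
clock: 0.9
ee_pos: [0.5499, -0.23, 0.2011]
eef_rot: [[0.001, 1.0, -0.0], [1.0, -0.001, 0.0], [0.0, -0.0, -1.0]]
contact_force: [-0.4, -0.2, -0.2]
grip_width: 0.0854
grasp_force: 0.0
```

Run:
```python
from h import *
print(manip.get_obs()["ee_pos"]); d=grab("wrist","1"); P=cloud(d)
cv2.imwrite("pics/w1.png",cv2.resize(d["frame"],(800,500))[:,:,::-1])
m=(P[...,2]>.022)&(P[...,2]<.06)&(abs(P[...,0]-.553)<.06)&(abs(P[...,1]+.26)<.06)
Z=P[m]; print(len(Z),Z.min(0),Z.max(0)); 
r=cv2.minAreaRect((Z[Z[:,2]>.028][:,:2]*1000).astype(np.float32)); print(r)
```

```text
[ 0.54986226 -0.22999688  0.20110912]
1377 [ 0.53751542 -0.28549542  0.02208582] [ 0.58378547 -0.22281647  0.04466331]
((561.5430297851562, -252.68746948242188), (61.06122589111328, 32.64993667602539), 72.65538024902344)
```

View pics/w1.png

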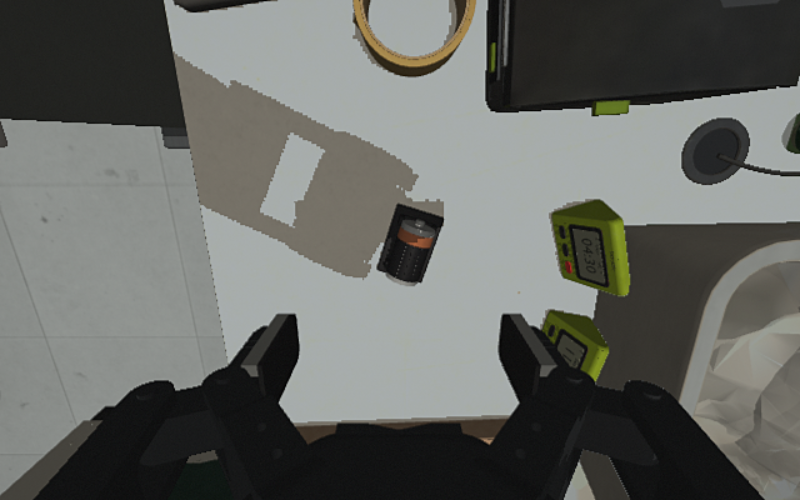

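The wrist view shows the nub at about (420,223), pointing away from the robot's right. The axis heading is about 72.7° and the outline measures 61 × 32.6 mm, which matches the cell. I grip it about 8 mm towards the nub.

Request:
{"name": "carry_out", "arguments": {
  "rows": [
    [-9, 7, 45, 0.15, 1],
    [-17.5, 13.3, 95, 0.302, 1],
    [-17.5, 13.3, 140, 0.302, 1],
    [-17.5, 13.3, 180, 0.302, 1],
    [-17.5, 13.3, 190, 0.302, 1],
    [-17.5, 13.3, 190, 0.302, 0],
    [-17.5, 13.3, 190, 0.302, 0],
    [-17.5, 13.3, 190, 0.302, 0],
    [-17.5, 13.3, 190, 0.302, 0],
    [-17.5, 13.3, 190, 0.302, 0]
  ],
  "newtons": 35
}}

```text
clock: 2.2
ee_pos: [0.5636, -0.2476, 0.0129]
eef_rot: [[0.297, 0.955, 0.001], [0.955, -0.297, -0.0], [-0.0, 0.001, -1.0]]
contact_force: [-4.2, 2.6, 9.6]
grip_width: 0.0318
grasp_force: 33.9
```

Request:
{"name": "carry_out", "arguments": {
  "rows": [
    [0, 0, -50, 0, 0],
    [0, 0, -110, 0, 0],
    [0, 0, -170, 0, 0],
    [45, -23, -200, -0.1, 0],
    [92, -48, -200, -0.2, 0],
    [140, -72, -200, -0.3, 0],
    [187, -97, -200, -0.382, 0],
    [235, -122, -200, -0.382, 0],
    [280, -145, -200, -0.382, 0],
    [314, -163, -200, -0.382, 0]
  ]
}}

```text
clock: 3.45
ee_pos: [0.5005, 0.1026, 0.2121]
eef_rot: [[-0.081, 0.997, 0.001], [0.997, 0.081, 0.0], [0.0, 0.001, -1.0]]
contact_force: [0.2, -0.2, -1.6]
grip_width: 0.0316
grasp_force: 35.7
```

Run:
```python
from h import *
o=manip.get_obs(); print(o["ee_pos"],o["eef_rot"].round(3),o["grip_width"])
d=grab("wrist","2"); s=grab("side","2")
cv2.imwrite("pics/w2.png",cv2.resize(d["frame"],(800,500))[:,:,::-1])
P=cloud(d); X=P[P[...,2]>.012]; X=X[(X[:,0]<.64)&(X[:,0]>.3)&(X[:,1]>.08)&(X[:,1]<.4)&(X[:,2]<.12)]
rng=np.random.default_rng(0); best=0
for _ in range(1500):
    a=X[rng.choice(len(X),3,False)]; n=np.cross(a[1]-a[0],a[2]-a[0]); n/=np.linalg.norm(n)+1e-12; n*=np.sign(n[2])
    m=abs((X-a[0])@n)<.002
    if abs(n[2]-.883)<.03 and m.sum()>best: best=m.sum(); M=m
Y=X[M]; c=Y.mean(0); n=np.linalg.svd(Y-c,full_matrices=False)[2][2]; n*=np.sign(n[2])
x=np.array([-n[0]*n[2],-n[1]*n[2],1-n[2]**2]); x/=np.linalg.norm(x); y=np.cross(n,x)
q=np.stack([(Y-c)@x,(Y-c)@y],1)*1000
r=cv2.minAreaRect(q.astype(np.float32)); print(n,np.degrees(np.arccos(n[2])),np.degrees(np.arctan2(x[1],x[0])),c,r,q.min(0),q.max(0))
```

```text
[0.50046826 0.10263473 0.21205293] [[-0.081  0.997  0.001]
 [ 0.997  0.081  0.   ]
 [ 0.     0.001 -1.   ]] 0.03164672109346915
[ 0.03741681 -0.46890769  0.88245428] 28.060145778748762 94.56228878364428 [0.52533066 0.22356836 0.0645927 ] ((-10.538223266601562, 2.0277252197265625), (126.25955963134766, 179.96401977539062), 0.08324296772480011) [-73.76137055 -87.9417567 ] [52.66040564 91.98173458]
```

View pics/w2.png

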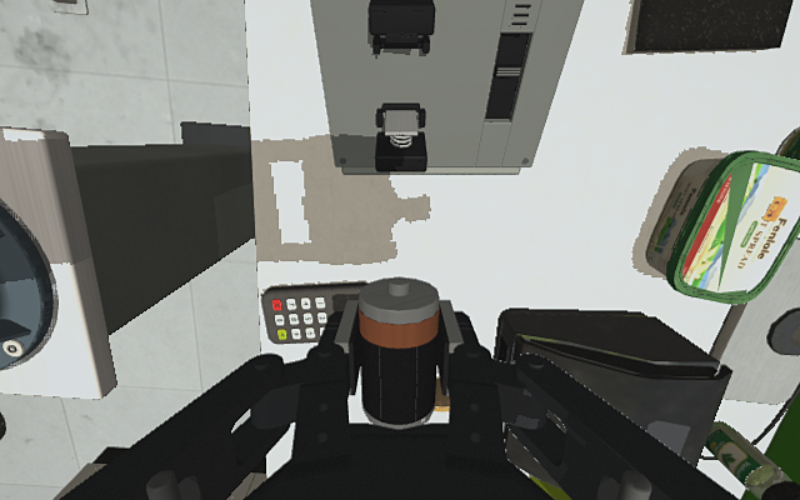

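The wrist view shows the dock with its spring plate at about (400,115), contact block at (402,25) and switch at (510,70). The cell is held level with its nub at (400,285). The face width measures 180 mm, as given. I check the dock frame with an overlay and measure the nub relative to the TCP.

```bash
cat >> h.py <<'E'
n=np.array([0.03741681,-0.46890769,0.88245428]); dx=np.array([-n[0]*n[2],-n[1]*n[2],1-n[2]**2]); dx/=np.linalg.norm(dx); dy=np.cross(n,dx)
O=np.array([0.52533066,0.22356836,0.0645927])+.00124*dx+.00203*dy
D=np.stack([dx,dy,n],1)
def w(*p): return O+D@(np.array(p)/1000)   # dock mm -> world
def dk(X): return (np.asarray(X)-O)@D*1000
E
python3 - <<'E'
from h import *
d=load("wrist2"); im=d["frame"][:,:,::-1].copy(); P=cloud(d)
print("O",O,"D",D.round(4).tolist())
for p in [(-32,-61,0),(-32,-39,0),(32,-61,0),(32,-39,0),(-53,30,42),(-39,30,42),(38,30,30.5),(34.5,20,30.5),(34.5,40,30.5),(54,30,30.5),(-19,18,42),(-19,42,42),(6,-50,0),(-75,90,0),(-75,-90,0),(22,15.5,10),(-20,44.5,10)]:
    u=proj(d,w(*p)); 
    if 0<u[1]<400: cv2.circle(im,tuple(int(round(a*8)) for a in u),16,(0,0,255),-1,cv2.LINE_AA,3)
cv2.imwrite("pics/o2.png",cv2.resize(im[0:150,240:460],None,fx=3.5,fy=3.5,interpolation=cv2.INTER_CUBIC))
o=manip.get_obs(); T=o["eef_rot"]; L=(P-o["ee_pos"])@T*1000
reg=L[215:340,285:355].reshape(-1,3); reg=reg[(abs(reg[:,1])<17)&(reg[:,2]<10)&(reg[:,2]>-60)]
a=L[226:236,312:328].reshape(-1,3); print("nub end region tool xyz", np.median(a,0)); 
for r in range(222,345,8): print(r,L[r,320].round(1),end="; ")
E
```

```text
O [0.52322005 0.22449766 0.06517599] D [[-0.0702, -0.9968, 0.0374], [0.8797, -0.0795, -0.4689], [0.4704, 0.0, 0.8825]]
nub end region tool xyz [ 21.3601703    1.28303288 -17.11604018]
222 [ 23.4   1.6 -11. ]; 230 [ 22.    1.5 -17.9]; 238 [ 18.3   1.5 -19.2]; 246 [ 18.6   1.5 -28.2]; 254 [ 15.7   1.5 -30.4]; 262 [ 11.4   1.4 -30.1]; 270 [  7.4   1.4 -30.4]; 278 [  2.5   1.4 -29.4]; 286 [ -1.5   1.4 -30. ]; 294 [ -5.7   1.4 -30.4]; 302 [-10.8   1.4 -29.6]; 310 [-14.9   1.4 -30.4]; 318 [-19.8   1.4 -30.1]; 326 [-24.8   1.4 -30.1]; 334 [-29.9   1.4 -29.8]; 342 [-35.1   1.4 -29.7];
```

View pics/o2.png

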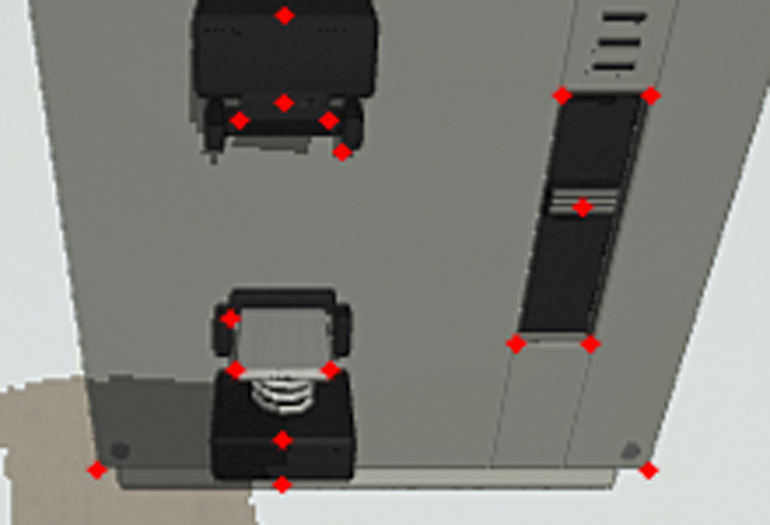

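The overlay agrees to about 1 mm at the face's low corners, slot top, plate top edge and block.

The tool can't tilt, so I pitch the held cell in the pads. I press the underside of its front edge on top of the contact block, using a light grip.

```bash
cat >> h.py <<'E'
def goto(p,off=(0,1.4,-13.5)):
    o=manip.get_obs(); T=o["eef_rot"]; X=w(*p)-T@(np.array(off)/1000)
    return ((X-o["ee_pos"])@T*1000).round(1)
E
python3 - <<'E'
from h import *
for p in [(32,30,80),(32,30,56),(32,30,50),(32,30,45)]: print(p,goto(p))
E
```

```text
(32, 30, 80) [109.3   1.4  74.7]
(32, 30, 56) [120.6   1.5  95.9]
(32, 30, 50) [123.4   1.5 101.2]
(32, 30, 45) [125.7   1.5 105.6]
```

Request:
{"name": "carry_out", "arguments": {
  "rows": [
    [50, 0.7, 20, 0, 0],
    [100, 1.4, 50, 0, 0],
    [109, 1.5, 75, 0, 0],
    [116, 1.5, 86, 0, 0],
    [120.6, 1.5, 96, 0, 0],
    [120.6, 1.5, 96, 0, 0]
  ],
  "newtons": 20
}}

```text
clock: 4.3
ee_pos: [0.4931, 0.2207, 0.1153]
eef_rot: [[-0.079, 0.997, -0.0], [0.997, 0.079, -0.0], [-0.0, -0.0, -1.0]]
contact_force: [0.6, -0.4, -1.1]
grip_width: 0.0318
grasp_force: 35.7
```

Request:
{"name": "carry_out", "arguments": {
  "rows": [
    [0.6, 0, 1.3, 0, 0],
    [1.4, 0, 2.6, 0, 0],
    [2, 0, 4, 0, 0],
    [2.8, 0, 5.3, 0, 0],
    [3.5, 0, 6.6, 0, 0],
    [4.2, 0, 8, 0, 0],
    [5, 0, 9.6, 0, 0],
    [5, 0, 9.6, 0, 0]
  ]
}}

```text
clock: 5.3
ee_pos: [0.4937, 0.2247, 0.1081]
eef_rot: [[-0.08, 0.997, 0.003], [0.997, 0.08, -0.002], [-0.002, 0.002, -1.0]]
contact_force: [-4.3, -17.1, 25.9]
grip_width: 0.0318
grasp_force: 40.6
```

```bash
cat >> h.py <<'E'
def cellfit(tag):
    d=grab("wrist",tag); P=cloud(d); o=manip.get_obs(); T=o["eef_rot"]; L=(P-o["ee_pos"])@T*1000
    print(o["ee_pos"].round(4),o["contact_force"].round(1),o["grip_width"].round(4),"tcp dock",dk(o["ee_pos"]).round(1))
    # ridge of the cell: top points along |y-1.4|<2
    m=(abs(L[...,1]-1.4)<2)&(L[...,2]<5)&(L[...,2]>-60)&(abs(L[...,0])<60); m[:150]=0
    Q=L[m]; return d,L,Q
E
python3 - <<'E'
from h import *
d,L,Q=cellfit("3"); 
for r in range(200,345,7): print(r,L[r,320].round(1),end="; ")
cv2.imwrite("pics/w3.png",d["frame"][:,:,::-1])
s=grab("side","3"); u=proj(s,w(0,30,20)).astype(int); print(u)
E
```

```text
Traceback (most recent call last):
  File "h.py", line 25, in cellfit
    print(o["ee_pos"].round(4),o["contact_force"].round(1),o["grip_width"].round(4),"tcp dock",dk(o["ee_pos"]).round(1))
                                                           ^^^^^^^^^^^^^^^^^^^^^
AttributeError: 'float' object has no attribute 'round'
```

```bash
sed -i 's/o\["grip_width"\].round(4)/round(o["grip_width"],4)/' h.py
python3 - <<'E'
from h import *
d,L,Q=cellfit("3"); 
for r in range(200,345,7): print(r,L[r,320].round(1),end="; ")
cv2.imwrite("pics/w3.png",d["frame"][:,:,::-1])
s=grab("side","3"); u=proj(s,w(0,30,20)).astype(int); print(u)
c=s["frame"][u[1]-70:u[1]+30,u[0]-70:u[0]+70]; cv2.imwrite("pics/s3.png",np.vstack([cv2.resize(c,(640,457),interpolation=cv2.INTER_CUBIC)])[:,:,::-1])
E
```

```text
[0.4937 0.2247 0.1082] [ -5.3 -16.9  26. ] 0.0321 tcp dock [22.5 29.4 36.7]
200 [33.8  1.4 -3.7]; 207 [31.   1.4 -6.9]; 214 [27.3  1.4 -7.3]; 221 [22.7  1.4 -5.6]; 228 [17.4  1.4 -2.8]; 235 [ 21.1   1.3 -19.6]; 242 [ 18.5   1.3 -22. ]; 249 [ 15.6   1.3 -23.6]; 256 [ 15.6   1.3 -30.3]; 263 [ 13.5   1.3 -32.8]; 270 [ 10.2   1.3 -33.3]; 277 [  6.8   1.3 -33.6]; 284 [  2.5   1.3 -32.7]; 291 [ -1.4   1.3 -32.6]; 298 [ -5.4   1.3 -32.3]; 305 [-10.5   1.3 -31. ]; 312 [-13.8   1.3 -31.8]; 319 [-18.3   1.3 -31.4]; 326 [-22.5   1.3 -31.3]; 333 [-27.4   1.3 -30.7]; 340 [-31.8   1.3 -30.7]; [306 159]
```

View pics/w3.png

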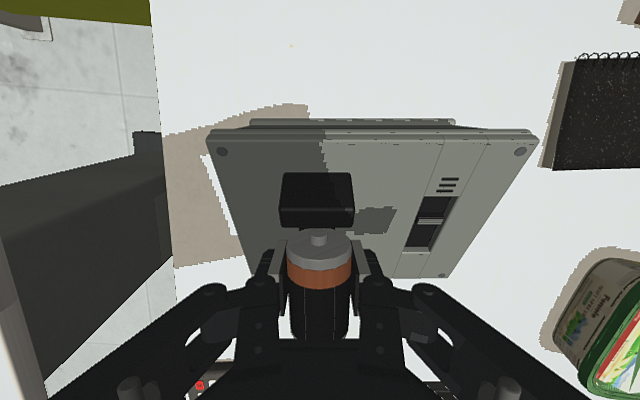

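The cell turned only about 4° in the pads, and the grip reading stayed near 35 N rather than 20 N. I back off a little and change the gripper command so the lower grip takes effect.

Request:
{"name": "carry_out", "arguments": {
  "rows": [
    [-4, 0, -8, 0, 0.3],
    [-4, 0, -8, 0, 0.3],
    [-4, 0, -8, 0, 0.3]
  ],
  "newtons": 20
}}

```text
clock: 5.82
ee_pos: [0.4927, 0.2222, 0.1134]
eef_rot: [[-0.08, 0.997, -0.0], [0.997, 0.08, -0.0], [0.0, -0.0, -1.0]]
contact_force: [-1.0, 0.6, -0.9]
grip_width: 0.0319
grasp_force: 38.0
```

Request:
{"name": "carry_out", "arguments": {
  "rows": [
    [0, 0, 0, 0, 0.365],
    [0, 0, 0, 0, 0.365]
  ],
  "newtons": 20
}}

```text
clock: 6.08
ee_pos: [0.4927, 0.2222, 0.1134]
eef_rot: [[-0.08, 0.997, -0.0], [0.997, 0.08, -0.0], [-0.0, -0.0, -1.0]]
contact_force: [0.8, -0.8, -1.2]
grip_width: 0.032
grasp_force: 38.0
```

Request:
{"name": "carry_out", "arguments": {
  "rows": [
    [0.6, 0, 1.5, 0, 0.37],
    [1.2, 0, 3, 0, 0.37],
    [1.2, 0, 3, 0, 0.37]
  ],
  "newtons": 20
}}

```text
clock: 6.45
ee_pos: [0.4926, 0.2233, 0.1105]
eef_rot: [[-0.08, 0.997, -0.0], [0.997, 0.08, -0.0], [-0.0, -0.0, -1.0]]
contact_force: [-0.0, 0.6, -0.8]
grip_width: 0.0319
grasp_force: 38.0
```

Request:
{"name": "carry_out", "arguments": {
  "rows": [
    [0, 0, 0, 0, 0.376],
    [0, 0, 0, 0, 0.376]
  ],
  "newtons": 20
}}

```text
clock: 6.7
ee_pos: [0.4928, 0.2233, 0.1107]
eef_rot: [[-0.08, 0.997, 0.0], [0.997, 0.08, 0.0], [0.0, 0.0, -1.0]]
contact_force: [-0.3, -0.4, -1.5]
grip_width: 0.0318
grasp_force: 23.2
```

Request:
{"name": "carry_out", "arguments": {
  "rows": [
    [0.5, 0, 1, 0, 0.378],
    [1, 0, 2, 0, 0.378],
    [1.5, 0, 3, 0, 0.378],
    [2, 0, 4, 0, 0.378],
    [2.5, 0, 5, 0, 0.378],
    [2.5, 0, 5, 0, 0.378]
  ],
  "newtons": 20
}}

```text
clock: 7.45
ee_pos: [0.4931, 0.225, 0.1069]
eef_rot: [[-0.08, 0.997, 0.001], [0.997, 0.08, -0.001], [-0.001, 0.001, -1.0]]
contact_force: [-2.9, -9.8, 13.3]
grip_width: 0.0322
grasp_force: 19.5
```

Run:
```python
from h import *
d,L,Q=cellfit("4"); 
for r in range(228,345,9): print(r,L[r,320].round(1),end="; ")
s=grab("side","4"); u=proj(s,w(0,30,20)).astype(int); print(u)
c=s["frame"][u[1]-70:u[1]+30,u[0]-70:u[0]+70]; cv2.imwrite("pics/s4.png",cv2.resize(c,(640,457),interpolation=cv2.INTER_CUBIC)[:,:,::-1])
```

```text
[0.4931 0.225  0.1069] [ -2.5 -11.   14.7] 0.0324 tcp dock [22.1 30.  35.5]
228 [18.   1.4 -4.1]; 237 [ 20.3   1.3 -20.3]; 246 [ 17.    1.3 -23.3]; 255 [ 14.3   1.3 -27. ]; 264 [ 14.1   1.3 -34.7]; 273 [  9.9   1.3 -35.3]; 282 [  5.    1.3 -34.8]; 291 [ -0.2   1.3 -34.3]; 300 [ -6.3   1.3 -32.8]; 309 [-11.5   1.3 -32.6]; 318 [-18.    1.3 -31.1]; 327 [-21.8   1.3 -32.8]; 336 [-28.    1.3 -32. ]; [306 159]
```

View pics/s4.png

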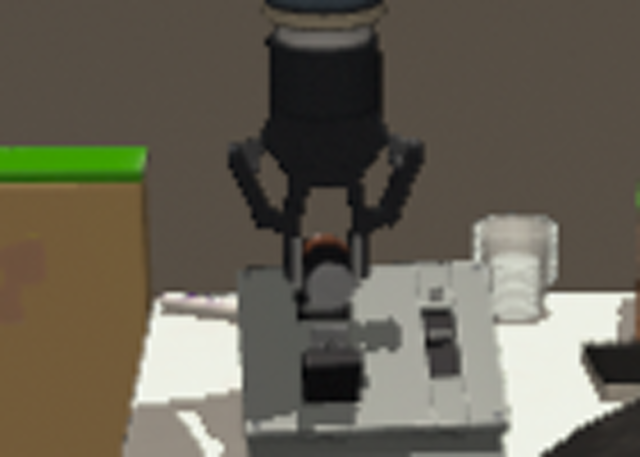

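The side view shows the cell between the fingers at about (330,280), with its front edge on the block. It has pitched only about 6°, with some slip in the pads. I loosen in small steps so the flat end sags while the block holds up the nub end.

Request:
{"name": "carry_out", "arguments": {
  "rows": [
    [0, 0, 0, 0, 0.38],
    [0, 0, 0, 0, 0.382],
    [0, 0, 0, 0, 0.384],
    [0, 0, 0, 0, 0.384]
  ],
  "newtons": 20
}}

```text
clock: 8.05
ee_pos: [0.4929, 0.2257, 0.1059]
eef_rot: [[-0.08, 0.997, 0.001], [0.997, 0.08, -0.0], [-0.0, 0.001, -1.0]]
contact_force: [1.3, -4.7, 3.4]
grip_width: 0.0327
grasp_force: 4.3
```

Run:
```python
from h import *
d,L,Q=cellfit("5"); print(manip.get_obs()["grasp_force"])
for r in range(228,345,9): print(r,L[r,320].round(1),end="; ")
```

```text
[0.4929 0.2257 0.1058] [ 2.1 -5.2  3.2] 0.0328 tcp dock [22.3 30.2 34.2]
4.270021319389343
228 [19.   1.4 -6.7]; 237 [ 19.9   1.4 -19.6]; 246 [ 17.8   1.3 -25. ]; 255 [ 13.7   1.3 -26.1]; 264 [ 12.5   1.3 -32.2]; 273 [ 10.5   1.3 -36.4]; 282 [  6.    1.3 -36.5]; 291 [  0.7   1.3 -35.6]; 300 [ -5.9   1.3 -33.4]; 309 [-11.7   1.3 -32.5]; 318 [-15.4   1.3 -34.2]; 327 [-21.9   1.4 -32.8]; 336 [-28.6   1.4 -31.6];
```

Request:
{"name": "carry_out", "arguments": {
  "rows": [
    [0, 0, 0, 0, 0.386],
    [0, 0, 0, 0, 0.386],
    [0, 0, 0, 0, 0.386]
  ],
  "newtons": 20
}}

```text
clock: 8.48
ee_pos: [0.4923, 0.226, 0.1055]
eef_rot: [[-0.08, 0.997, -0.001], [0.997, 0.08, 0.0], [0.0, -0.001, -1.0]]
contact_force: [-0.6, 0.1, -0.2]
grip_width: 0.0331
grasp_force: 0.4
```

Run:
```python
from h import *
d,L,Q=cellfit("6"); print(manip.get_obs()["grasp_force"])
for r in range(228,345,9): print(r,L[r,320].round(1),end="; ")
```

```text
[0.4923 0.226  0.1056] [-0.4  0.5 -1. ] 0.0333 tcp dock [22.5 30.7 33.8]
0.47371120657771826
228 [19.4  1.4 -7.2]; 237 [15.2  1.4 -9.4]; 246 [ 11.5   1.4 -12.3]; 255 [ 10.6   1.3 -20.3]; 264 [  7.8   1.3 -24. ]; 273 [  1.9   1.3 -22.6]; 282 [ -1.5   1.3 -25.2]; 291 [ -5.6   1.3 -26.7]; 300 [-14.1   1.3 -22.5]; 309 [-56.8   1.6  23. ]; 318 [-67.9   1.7  26.7]; 327 [-148.4    2.2  105.9]; 336 [-160.3    2.2  105.5];
```

```bash
cat >> h.py <<'E'
def prof(d,y0=30,hw=2.5,step=4,lo=-60,hi=60):
    q=dk(cloud(d)).reshape(-1,3); q=q[(abs(q[:,1]-y0)<hw)&(abs(q[:,0])<60)&(q[:,2]>-10)&(q[:,2]<110)]
    print(" ".join(f"{x}:{np.percentile(k,50):.0f}/{k.max():.0f}" for x in range(lo,hi,step) if len(k:=q[(q[:,0]>=x)&(q[:,0]<x+step)][:,2])))
E
python3 - <<'E'
from h import *
prof(load("wrist6"))
for n in ["scene","side"]:
    prof(grab(n,"6"))
d=load("wrist6"); im=d["frame"][100:400,180:460]; im2=load("side6")["frame"][90:190,235:375]
cv2.imwrite("pics/v6.png",np.hstack([cv2.resize(im,(400,428)),cv2.resize(im2,(400,428))])[:,:,::-1])
E
```

```text
-52:42/42 -48:42/43 -44:42/43 -40:39/42 -16:47/47 -12:49/49 -4:52/52 0:53/53 4:55/55 8:56/57 12:57/57 16:60/60 20:61/61 24:62/63 28:61/64 32:55/60 36:42/54 40:38/54 44:30/31 48:30/31 52:18/31 56:-0/1
-60:2/2 -56:18/42 -52:39/42 -48:40/40 -44:42/43 -36:28/28 -32:25/27 -28:18/37 -24:39/47 -20:48/48 -16:43/45 -12:24/51 -8:51/51 -4:51/58 0:52/54 4:56/57 8:30/57 12:55/59 16:58/60 20:4/62 24:62/65 28:2/2 32:26/53 36:56/56 48:108/108 52:110/110
-60:9/22 -56:25/45 -52:28/35 -48:43/46 -44:44/44 -32:35/42 -28:42/46 -24:43/43 -20:45/49 -16:49/49 -12:50/52 -8:51/51 0:51/57 4:58/61 8:55/55 12:60/64 16:62/62 20:61/61 24:64/65 48:107/108
```

View pics/v6.png

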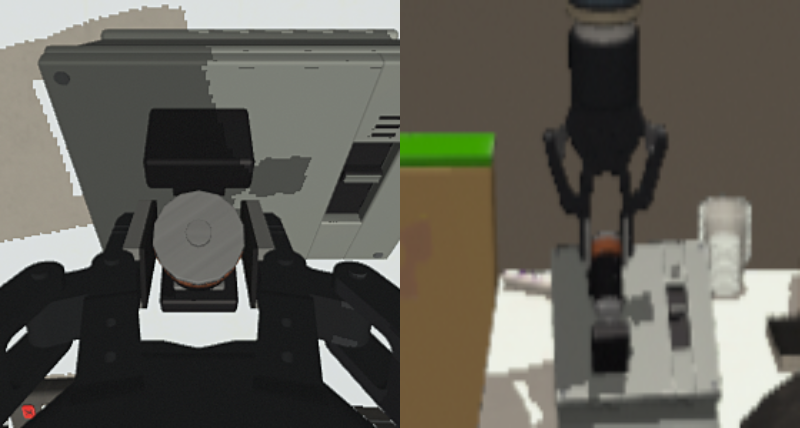

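The left part shows the cell from its nub end, tipped up between the fingers with the nub at about (200,233). The right part shows its flat end down by the spring housing, with the steel front ring at (605,310). The depth profile puts it nub-up about 21° to the face, front edge on the block, which is a good attitude for insertion. I slide the fingers back along the cell and grip again nearer its middle.

Request:
{"name": "carry_out", "arguments": {
  "rows": [
    [0, 0, 0, 0, 0.4],
    [-3, 0, 3.3, 0, 0.4],
    [-6, 0, 6.6, 0, 0.4],
    [-9.3, 0, 10.2, 0, 0.4],
    [-9.3, 0, 10.2, 0, 0.375],
    [-9.3, 0, 10.2, 0, 0.365],
    [-9.3, 0, 10.2, 0, 0.365]
  ],
  "newtons": 20
}}

```text
clock: 9.5
ee_pos: [0.4932, 0.2165, 0.0955]
eef_rot: [[-0.08, 0.997, -0.0], [0.997, 0.08, -0.0], [-0.0, -0.0, -1.0]]
contact_force: [-0.5, -1.3, -0.6]
grip_width: 0.0324
grasp_force: 20.0
```

Run:
```python
from h import *
d,L,Q=cellfit("7"); prof(d); prof(grab("scene","7"))
```

```text
[0.4932 0.2165 0.0955] [-1.1 -0.8 -1.4] 0.0326 tcp dock [ 9.4 30.5 29.4]
-52:42/42 -48:42/42 -44:42/43 -40:39/42 -20:45/46 -12:48/48 -8:49/50 -4:52/52 0:53/53 4:54/55 8:56/56 12:57/58 16:59/59 20:61/61 24:62/63 28:62/64 32:57/63 36:42/54 40:42/55 44:31/48 48:30/32 52:21/94 56:96/102
-60:0/1 -56:16/41 -52:35/42 -48:42/44 -44:41/42 -40:41/41 -36:28/28 -32:29/29 -28:25/36 -24:41/44 -20:44/46 -16:45/47 -12:23/51 -8:47/50 -4:50/51 0:53/54 4:55/56 8:28/58 12:55/57 16:59/64 20:60/61 24:61/62 28:63/65 32:105/110 36:104/108 40:108/110
```

Request:
{"name": "carry_out", "arguments": {
  "rows": [
    [-0.7, 0, -1.3, 0, 0.36],
    [-2.9, 0, -0.1, 0, 0.36],
    [-5.1, 0, 1, 0, 0.36],
    [-7.3, 0, 2.2, 0, 0.36],
    [-9.5, 0, 3.4, 0, 0.36],
    [-9.5, 0, 3.4, 0, 0.36]
  ],
  "newtons": 25
}}

```text
clock: 10.35
ee_pos: [0.4942, 0.2072, 0.0922]
eef_rot: [[-0.08, 0.997, 0.0], [0.997, 0.08, 0.0], [0.0, 0.0, -1.0]]
contact_force: [-1.7, 5.3, 3.6]
grip_width: 0.0322
grasp_force: 25.8
```

Run:
```python
from h import *
d,L,Q=cellfit("8"); prof(d); prof(grab("scene","8"))
```

```text
[0.4942 0.2072 0.0922] [-0.5  5.2  3.1] 0.0322 tcp dock [-0.4 30.3 30.9]
-52:42/42 -48:42/43 -44:42/43 -40:42/42 -28:47/48 -24:49/49 -20:50/51 -16:52/52 -12:0/54 -8:0/55 -4:0/57 0:1/59 4:59/61 8:62/62 12:63/63 16:64/65 20:62/66 24:56/60 28:44/56 32:48/55 36:31/32 40:31/93 44:95/100 48:101/107 52:24/108 56:-0/1
-60:1/3 -56:22/42 -52:42/44 -48:43/45 -44:41/44 -36:39/40 -32:44/46 -28:49/49 -24:47/50 -20:49/53 -16:50/54 -12:54/55 -8:55/57 -4:55/57 0:30/59 4:59/61 8:61/63 12:61/62 16:63/65 24:104/108 28:107/109 36:-3/-3
```

Reaction is about 6 N along the slope, so the plate is pressed back about 10 mm and the nub end is clear of the lip. Now I lower the cell.

Request:
{"name": "carry_out", "arguments": {
  "rows": [
    [1.4, 0, 2.6, 0, 0.36],
    [2.6, 0, 4.9, 0, 0.36],
    [4.4, 0, 8.4, 0, 0.36],
    [6.3, 0, 11.9, 0, 0.36],
    [8.5, 0, 15.3, 0, 0.36],
    [8.5, 0, 15.3, 0, 0.36]
  ]
}}

```text
clock: 11.2
ee_pos: [0.4941, 0.2157, 0.0775]
eef_rot: [[-0.08, 0.997, 0.002], [0.997, 0.08, -0.0], [-0.0, 0.002, -1.0]]
contact_force: [0.3, 1.7, 9.2]
grip_width: 0.0326
grasp_force: 26.5
```

Run:
```python
from h import *
d,L,Q=cellfit("9"); prof(d); prof(grab("scene","9"))
```

```text
[0.4941 0.2156 0.0775] [-0.5  1.3  9.3] 0.0325 tcp dock [ 0.1 29.7 13.9]
-52:42/42 -48:42/42 -44:42/43 -40:41/42 -32:39/42 -28:39/42 -24:37/37 -20:38/39 -16:39/39 -12:40/40 -8:41/41 -4:42/42 0:43/43 4:43/44 8:44/45 12:46/46 16:46/47 20:47/48 24:43/48 28:37/45 32:34/38 36:31/31 40:31/76 44:77/82 48:83/90 52:24/91 56:0/1
-60:1/1 -56:20/40 -52:42/44 -48:42/42 -44:41/42 -36:40/40 -32:37/43 -28:37/38 -24:39/40 -20:38/38 -16:38/38 -12:39/39 -8:41/44 -4:41/44 0:40/41 4:44/45 8:44/46 12:45/46 16:47/48 20:48/48 24:83/89 28:95/96 32:98/106 36:105/105
```

Request:
{"name": "carry_out", "arguments": {
  "rows": [
    [-0.8, 0, 2, 0, 0.36],
    [0, 0, 3.5, 0, 0.36],
    [0.8, 0, 5, 0, 0.36],
    [1.6, 0, 6.5, 0, 0.36],
    [2.4, 0, 8, 0, 0.36],
    [2.4, 0, 8, 0, 0.36]
  ]
}}

```text
clock: 12.05
ee_pos: [0.4941, 0.2183, 0.0697]
eef_rot: [[-0.08, 0.997, 0.002], [0.997, 0.08, 0.001], [0.0, 0.002, -1.0]]
contact_force: [-1.8, 3.5, 11.8]
grip_width: 0.0321
grasp_force: 26.3
```

Run:
```python
from h import *
d,L,Q=cellfit("10"); prof(d); prof(grab("scene","10"))
```

```text
[0.4941 0.2183 0.0697] [-1.   3.7 11.3] 0.0322 tcp dock [-1.3 29.5  5.8]
-44:39/40 -40:40/42 -32:42/42 -28:39/43 -24:37/37 -20:37/37 -16:37/38 -12:37/38 -8:37/38 -4:37/38 0:37/38 4:38/38 8:38/38 12:38/38 16:38/39 20:38/39 24:38/39 28:33/39 32:30/31 36:31/31 40:31/68 44:71/77 48:78/82 52:20/83 56:-0/1
-60:-1/-0 -56:15/41 -52:41/43 -48:42/43 -44:41/43 -36:26/26 -32:30/43 -28:40/42 -24:35/37 -20:37/37 -16:36/39 -12:38/39 -8:34/34 -4:36/38 0:36/36 4:37/39 8:38/38 12:34/34 16:36/42 20:40/42 24:81/87 28:85/90 32:95/100 36:99/103 40:108/108
```

Request:
{"name": "carry_out", "arguments": {
  "rows": [
    [-0.4, 0, 1, 0, 0.36],
    [0, 0, 2.1, 0, 0.36],
    [0, 0, 2.3, 0, 0.36],
    [1.2, 0, 1.7, 0, 0.36],
    [2.4, 0, 1.1, 0, 0.36],
    [3.6, 0, 0.4, 0, 0.36],
    [3.6, 0, 0.4, 0, 0.36]
  ]
}}

```text
clock: 13.02
ee_pos: [0.4939, 0.2201, 0.0692]
eef_rot: [[-0.081, 0.997, 0.002], [0.997, 0.081, -0.002], [-0.002, 0.002, -1.0]]
contact_force: [1.9, -10.9, 13.0]
grip_width: 0.0323
grasp_force: 26.4
```

Run:
```python
from h import *
d,L,Q=cellfit("11"); prof(d,step=3)
```

```text
[0.4939 0.2201 0.0692] [  1.3 -10.4  13.7] 0.0323 tcp dock [ 0.1 29.6  4.6]
-42:39/40 -39:39/40 -27:39/42 -24:38/42 -21:37/37 -18:37/37 -15:37/37 -12:37/37 -9:37/37 -6:37/37 -3:37/37 0:37/37 3:37/37 6:37/37 9:37/38 12:37/38 15:37/37 18:37/37 21:37/37 24:37/37 27:37/37 30:33/37 33:30/37 36:31/31 39:30/32 42:31/67 45:68/73 48:72/78 51:76/81 54:18/81 57:0/1
```

The cell's top line is now flat at 37 mm above the face, from about x = -22 to 33, which is the home pose. I release and rise straight up.

Request:
{"name": "carry_out", "arguments": {
  "rows": [
    [-0.5, 0, -0.3, 0, 0.4],
    [-0.5, 0, -0.3, 0, 0.48],
    [-0.5, 0, -0.3, 0, 0.55],
    [-0.5, 0, -0.3, 0, 0.55],
    [-0.5, 0, -20, 0, 0.6],
    [-0.5, 0, -50, 0, 0.6],
    [-20, 0, -100, 0, 0.6],
    [-40, 0, -130, 0, 0.6],
    [-40, 0, -130, 0, 0.6]
  ]
}}

```text
clock: 14.2
ee_pos: [0.4971, 0.1811, 0.2004]
eef_rot: [[-0.079, 0.997, 0.004], [0.997, 0.079, 0.001], [0.001, 0.004, -1.0]]
contact_force: [0.1, -0.3, -0.2]
grip_width: 0.0512
grasp_force: 0.0
```

Run:
```python
from h import *
o=manip.get_obs(); print(o["ee_pos"],o["clock"])
d=grab("wrist","12"); prof(d,step=3); prof(grab("scene","12"))
u=proj(d,w(0,0,0)).astype(int); print(u,proj(d,w(6,-50,0)))
x0=max(0,min(u[0]-140,360)); y0=max(0,min(u[1]-100,200))
cv2.imwrite("pics/v12.png",cv2.resize(d["frame"][y0:y0+200,x0:x0+280],(784,560),interpolation=cv2.INTER_CUBIC)[:,:,::-1]); print(x0,y0)
```

```text
[0.49705043 0.18111777 0.20044942] 14.2
-54:42/42 -51:42/42 -48:42/43 -45:42/42 -42:40/43 -39:37/42 -27:42/42 -24:39/43 -21:37/37 -18:37/37 -15:37/38 -12:37/38 -9:37/37 -6:37/38 -3:37/38 0:37/38 3:37/38 6:37/37 9:37/38 12:37/38 15:37/38 18:37/38 21:37/38 24:37/38 27:37/38 30:36/38 33:31/37 36:30/32 39:30/32 42:30/31 45:30/31 48:31/31 51:25/32 54:11/29 57:-0/1
-60:-0/0 -56:20/41 -52:41/45 -48:41/43 -44:41/43 -36:29/29 -32:29/30 -28:33/41 -24:37/38 -20:36/38 -16:37/37 -12:35/40 -8:37/38 -4:38/38 0:37/37 4:35/35 8:39/39 12:37/40 20:37/42 24:38/38 28:37/38 36:32/32 40:31/33 44:31/33 48:30/32
[346 150] [398.37859429 145.10119868]
206 50
```

View pics/v12.png

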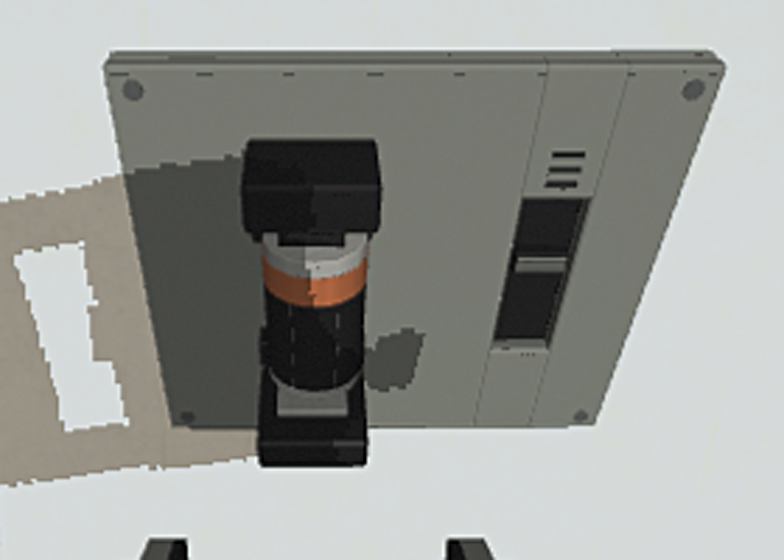

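The crop shows the cell seated in the bay, with its nub end under the block's lip at about (312,240). The switch is at (541,264) in its slot. Next I measure the open left fingertip, which is the one that will enter the slot, and the switch, and check for obstacles beside the dock.

Run:
```python
from h import *
d=load("wrist1"); T=np.array([[.001,1,0],[1,-.001,0],[0,0,-1.]]); L=(cloud(d)-np.array([.5499,-.23,.2011]))@T*1000
q=L[(d["z_map"]>0)&(L[...,1]<-35)&(L[...,1]>-70)&(abs(L[...,0])<30)&(L[...,2]>-60)&(L[...,2]<0)]
print(len(q),"tip zmax",np.percentile(q[:,2],[95,99,100]).round(1)); t=q[q[:,2]>q[:,2].max()-12]; print("tip x",t[:,0].min(),t[:,0].max(),"y",t[:,1].min(),t[:,1].max())
for a in range(-60,-8,6):
    k=q[(q[:,2]>=a)&(q[:,2]<a+6)]
    if len(k): print(a,k.min(0).round(1),k.max(0).round(1))
d=load("wrist12"); P=cloud(d)
# switch: bright rows in slot column
for v in range(134,156): 
    print(v,[int(d["frame"][v,u].mean()) for u in (396,399,402)],dk(P[v,399]).round(1))
m=(P[...,0]>.62)&(P[...,0]<.74)&(P[...,1]>.1)&(P[...,1]<.33)&(P[...,2]>.02); print("obst",m.sum(), P[m].min(0) if m.any() else "")
o=manip.get_obs(); print(o["eef_rot"].round(4).tolist())
```

```text
2817 tip zmax [-18.7 -14.6 -12.1]
tip x -10.89345821828571 11.978454763287791 y -55.11859335576812 -41.61836319343359
-60 [  6.3 -69.9 -60. ] [ 14.8 -40.8 -54. ]
-54 [ -1.2 -54.4 -54. ] [ 13.  -41.9 -48. ]
-48 [ -9.  -55.7 -48. ] [ 12.3 -41.5 -42. ]
-42 [-11.  -56.1 -42. ] [ 12.2 -41.6 -36. ]
-36 [-11.4 -56.1 -36. ] [ 12.2 -41.7 -30. ]
-30 [-10.8 -56.1 -30. ] [ 12.3 -41.7 -24. ]
-24 [-10.9 -55.1 -24. ] [ 12.  -41.6 -18. ]
-18 [-10.1 -48.8 -18. ] [ 11.5 -41.6 -12.1]
134 [32, 32, 31] [ 14.9 -49.9  -5.7]
135 [33, 32, 31] [ 14.  -50.   -5.4]
136 [32, 32, 32] [ 12.3 -50.6  -6.3]
137 [27, 26, 27] [ 10.7 -51.1  -7.1]
138 [23, 26, 25] [ 10.6 -50.7  -5.3]
139 [22, 24, 26] [ 11.2 -50.1  -2.7]
140 [35, 35, 34] [ 11.1 -49.8  -1.2]
141 [35, 30, 30] [ 10.8 -49.6   0.1]
142 [115, 115, 115] [ 10.1 -49.6   0.8]
143 [71, 71, 71] [  7.7 -50.5  -1. ]
144 [92, 92, 91] [  6.9 -50.6  -0.6]
145 [88, 88, 89] [  6.2 -50.5   0.2]
146 [78, 81, 80] [  4.  -51.3  -1.4]
147 [40, 42, 42] [ -0.8 -53.4  -6.5]
148 [28, 27, 27] [ -2.3 -53.8  -6.8]
149 [30, 30, 31] [ -3.3 -53.9  -6.6]
150 [31, 31, 32] [ -4.4 -54.1  -6.4]
151 [30, 30, 31] [ -5.  -54.1  -5.5]
152 [31, 30, 30] [ -6.8 -54.6  -6.3]
153 [32, 31, 32] [ -8.5 -55.1  -6.9]
154 [30, 31, 32] [-10.1 -55.5  -7.3]
155 [31, 31, 31] [-10.4 -55.3  -6. ]
obst 0 
[[-0.0796, 0.9968, -0.0005], [0.9968, 0.0796, -0.0], [-0.0, -0.0005, -1.0]]
```

Run:
```python
from h import *
off=(12,-48.5,-12)
for p in [(-8,-50,40),(-8,-50,6),(-8,-50,-4.5),(4,-50,-4.5),(14,-50,-4.5),(16,-50,-4.5)]: print(p,goto(p,off))
```

```text
(-8, -50, 40) [  2.6 129.3 113.1]
(-8, -50, 6) [ 18.6 129.3 143.1]
(-8, -50, -4.5) [ 23.6 129.3 152.4]
(4, -50, -4.5) [ 34.1 129.3 146.8]
(14, -50, -4.5) [ 43.  129.3 142.1]
(16, -50, -4.5) [ 44.7 129.3 141.1]
```

Request:
{"name": "carry_out", "arguments": {
  "rows": [
    [8, 45, 0, 0, 1],
    [16, 90, 20, 0, 1],
    [23.6, 129.3, 60, 0, 1],
    [23.6, 129.3, 110, 0, 1],
    [23.6, 129.3, 140, 0, 1],
    [23.6, 129.3, 146, 0, 1],
    [23.6, 129.3, 149, 0, 1],
    [23.6, 129.3, 152, 0, 1],
    [23.6, 129.3, 152, 0, 1]
  ]
}}

```text
clock: 15.42
ee_pos: [0.6234, 0.2157, 0.0472]
eef_rot: [[-0.08, 0.997, 0.001], [0.997, 0.08, 0.0], [0.0, 0.001, -1.0]]
contact_force: [0.6, 0.2, 0.1]
grip_width: 0.0854
grasp_force: 0.0
```

Run:
```python
from h import *
o=manip.get_obs(); print(o["ee_pos"],o["contact_force"].round(1),o["grip_width"], goto((4,-50,-4.5),(12,-48.5,-12)),goto((14,-50,-4.5),(12,-48.5,-12)))
d=grab("wrist","13"); L=(cloud(d)-o["ee_pos"])@o["eef_rot"]*1000
q=L[(L[...,1]<-38)&(L[...,1]>-60)&(abs(L[...,0])<20)&(L[...,2]>-45)&(L[...,2]<-16)]; print(q.min(0),q.max(0))
prof(d,y0=-50,hw=6,step=3)
```

```text
[0.62340049 0.21565936 0.04719815] [0.6 0.2 0.1] 0.08543478316165014 [10.5 -0.6 -3.9] [19.3 -0.6 -8.6]
[-10.95781084 -59.98338571 -44.99615875] [ 19.83538845 -41.43022631 -16.00531099]
-60:0/1 -57:0/0 -54:0/1 -51:-0/1 -48:0/1 -45:0/0 -42:-0/0 -39:0/1 -36:-0/1 -33:-4/-0 -30:-6/-6 -27:-6/-6 -24:-6/-6 -21:-6/-6 -18:-6/-6 -15:-7/-6 -12:-6/-6 -9:-6/9 -6:4/54 -3:13/59 0:26/64 3:29/63 6:28/61 9:-1/50 12:35/49 15:39/51 18:45/55 21:-6/53 24:-6/-6 30:-1/-0 33:-0/1 36:0/1 39:0/2 42:0/2 45:0/2 48:0/2 51:-0/1 54:-0/1 57:-0/2
```

Request:
{"name": "carry_out", "arguments": {
  "rows": [
    [0, 0, 1, 0, 1],
    [3.5, 0, -0.9, 0, 1],
    [7, 0, -2.7, 0, 1],
    [9, 0, -3.8, 0, 1],
    [11, 0, -4.9, 0, 1],
    [13, 0, -5.9, 0, 1],
    [15, 0, -7, 0, 1],
    [15, 0, -7, 0, 1]
  ]
}}

```text
clock: 16.48
ee_pos: [0.6219, 0.2306, 0.0535]
eef_rot: [[-0.08, 0.997, 0.0], [0.997, 0.08, 0.0], [0.0, 0.0, -1.0]]
contact_force: [-0.0, -0.5, 1.4]
grip_width: 0.0853
grasp_force: 1.0
```

Request:
{"name": "carry_out", "arguments": {
  "rows": [
    [1.5, 0, -0.8, 0, 1],
    [3, 0, -1.6, 0, 1],
    [4.2, 0, -2.2, 0, 1],
    [5.3, 0, -2.8, 0, 1],
    [5.3, 0, -2.8, 0, 1]
  ]
}}

```text
clock: 17.1
ee_pos: [0.6215, 0.2359, 0.0563]
eef_rot: [[-0.08, 0.997, 0.0], [0.997, 0.08, 0.0], [0.0, 0.0, -1.0]]
contact_force: [0.2, -1.5, 2.0]
grip_width: 0.0851
grasp_force: 1.3
```

Still only friction, so the stop isn't reached yet. I go on in small steps.

Request:
{"name": "carry_out", "arguments": {
  "rows": [
    [0.9, 0, -0.5, 0, 1],
    [1.8, 0, -0.9, 0, 1],
    [1.8, 0, -0.9, 0, 1]
  ]
}}

```text
clock: 17.48
ee_pos: [0.6213, 0.2374, 0.0571]
eef_rot: [[-0.08, 0.997, -0.0], [0.997, 0.08, -0.0], [-0.0, -0.0, -1.0]]
contact_force: [-0.3, -3.8, 1.2]
grip_width: 0.0854
grasp_force: 2.0
```

Request:
{"name": "carry_out", "arguments": {
  "rows": [
    [0.9, 0, -0.5, 0, 1],
    [1.8, 0, -0.9, 0, 1],
    [1.8, 0, -0.9, 0, 1]
  ]
}}

```text
clock: 17.85
ee_pos: [0.6213, 0.2387, 0.0581]
eef_rot: [[-0.08, 0.997, 0.0], [0.997, 0.08, -0.001], [-0.001, 0.0, -1.0]]
contact_force: [0.3, -7.5, 2.2]
grip_width: 0.0854
grasp_force: 3.6
```

Request:
{"name": "carry_out", "arguments": {
  "rows": [
    [0.9, 0, -0.5, 0, 1],
    [1.8, 0, -0.9, 0, 1],
    [1.8, 0, -0.9, 0, 1]
  ]
}}

```text
clock: 18.23
ee_pos: [0.6214, 0.2405, 0.0594]
eef_rot: [[-0.08, 0.997, 0.001], [0.997, 0.08, -0.001], [-0.001, 0.0, -1.0]]
contact_force: [0.9, -7.8, 6.2]
grip_width: 0.0852
grasp_force: 4.1
```

Run:
```python
from h import *
o=manip.get_obs(); print(o["ee_pos"],o["contact_force"].round(1),dk(o["ee_pos"]+o["eef_rot"]@np.array([.012,-.0485,-.012])))
for n in("scene","side"):
    d=grab(n,"14"); print(proj(d,w(20,-50,0)),proj(d,w(7,-50,0)))
    u=np.array([proj(d,w(x,-50,0)) for x in range(-34,40,3)]); print([(x,int(d["frame"][int(round(b)),int(round(a))].mean())) for x,(a,b) in zip(range(-34,40,3),u)])
```

```text
[0.62137392 0.24049411 0.05935457] [ 0.9 -7.8  6.2] [ 20.64076812 -50.60094833  -4.0405672 ]
[262.03013052 151.88211472] [264.88657413 155.39853298]
[(-34, 89), (-31, 75), (-28, 66), (-25, 61), (-22, 58), (-19, 60), (-16, 58), (-13, 57), (-10, 58), (-7, 58), (-4, 57), (-1, 57), (2, 55), (5, 57), (8, 65), (11, 64), (14, 59), (17, 59), (20, 60), (23, 58), (26, 55), (29, 61), (32, 69), (35, 73), (38, 74)]
[330.73890085 157.9859366 ] [331.13775455 161.05925158]
[(-34, 47), (-31, 24), (-28, 23), (-25, 23), (-22, 23), (-19, 24), (-16, 24), (-13, 24), (-10, 24), (-7, 23), (-4, 24), (-1, 24), (2, 23), (5, 23), (8, 23), (11, 28), (14, 35), (17, 35), (20, 26), (23, 29), (26, 29), (29, 31), (32, 32), (35, 21), (38, 21)]
```

Request:
{"name": "carry_out", "arguments": {
  "rows": [
    [-3, 0, 1, 0, 1],
    [-8, 0, 2, 0, 1],
    [-8, 0, -10, 0, 1],
    [-8, 0, -50, 0, 1],
    [-25, -40, -100, 0, 1],
    [-45, -90, -135, 0, 1],
    [-60, -125, -140, 0, 1],
    [-60, -125, -140, 0, 1]
  ]
}}

```text
clock: 19.32
ee_pos: [0.4998, 0.1709, 0.2007]
eef_rot: [[-0.08, 0.997, 0.001], [0.997, 0.08, 0.001], [0.0, 0.002, -1.0]]
contact_force: [1.1, 0.2, 0.5]
grip_width: 0.0853
grasp_force: 0.0
```

Run:
```python
from h import *
d=grab("wrist","15"); prof(d); prof(d,y0=-50,hw=5,step=2,lo=-34,hi=40)
u=np.array([proj(d,w(x,-50,0)) for x in range(-34,40,2)]); print([(x,int(d["frame"][int(round(b)),int(round(a))].mean())) for x,(a,b) in zip(range(-34,40,2),u)])
b=load("wrist12");u=np.array([proj(b,w(x,-50,0)) for x in range(-34,40,2)]); print([(x,int(b["frame"][int(round(q)),int(round(a))].mean())) for x,(a,q) in zip(range(-34,40,2),u)])
```

```text
-52:42/43 -48:42/43 -44:42/43 -40:36/43 -28:42/42 -24:38/43 -20:37/38 -16:37/38 -12:37/38 -8:37/38 -4:37/38 0:37/38 4:37/38 8:37/38 12:37/38 16:37/38 20:37/38 24:37/38 28:36/38 32:33/38 36:30/31 40:30/32 44:30/32 48:30/32 52:16/32 56:-0/2
-34:-1/1 -32:-5/1 -30:-6/-5 -28:-7/-5 -26:-6/-5 -24:-6/-6 -22:-6/-5 -20:-6/-5 -18:-6/-5 -16:-6/-6 -14:-6/-5 -12:-6/-5 -10:-7/-6 -8:-7/-6 -6:-6/-5 -4:-6/-5 -2:-6/-5 0:-6/-5 2:-6/-6 4:-6/-6 6:-7/-5 8:-6/-5 10:-6/-5 14:-1/1 16:-0/1 18:-1/1 20:-2/1 22:-6/-0 24:-7/-6 26:-6/-5 28:-6/-5 32:-0/1 34:0/1 36:-0/1 38:0/2
[(-34, 113), (-32, 141), (-30, 88), (-28, 93), (-26, 42), (-24, 31), (-22, 30), (-20, 30), (-18, 31), (-16, 29), (-14, 30), (-12, 29), (-10, 30), (-8, 32), (-6, 29), (-4, 31), (-2, 31), (0, 28), (2, 29), (4, 28), (6, 29), (8, 32), (10, 32), (12, 30), (14, 28), (16, 102), (18, 103), (20, 88), (22, 24), (24, 27), (26, 31), (28, 29), (30, 30), (32, 28), (34, 126), (36, 112), (38, 22)]
[(-34, 123), (-32, 133), (-30, 90), (-28, 88), (-26, 24), (-24, 29), (-22, 29), (-20, 31), (-18, 32), (-16, 32), (-14, 30), (-12, 30), (-10, 31), (-8, 30), (-6, 31), (-4, 32), (-2, 33), (0, 31), (2, 29), (4, 41), (6, 88), (8, 71), (10, 115), (12, 34), (14, 22), (16, 31), (18, 31), (20, 30), (22, 32), (24, 33), (26, 31), (28, 33), (30, 30), (32, 32), (34, 124), (36, 118), (38, 34)]
```

Run:
```python
from h import *
for f in ("wrist12","wrist15"):
    b=load(f); g=b["frame"].mean(2).astype(np.float32); xs=np.arange(-36,40,.5); A=0
    for y in (-54,-52,-50,-48,-46):
        u=np.array([proj(b,w(x,y,0)) for x in xs]).astype(np.float32); A=A+cv2.remap(g,u[:,:1],u[:,1:],cv2.INTER_LINEAR)[:,0]/5
    print(f,[(float(x),int(a)) for x,a in zip(xs,A) if (0<x<36 and a>38)],[(float(x),int(a)) for x,a in zip(xs,A) if x<-24])
```

```text
wrist12 [(3.5, 38), (4.0, 49), (4.5, 65), (5.0, 79), (5.5, 83), (6.0, 87), (6.5, 89), (7.0, 91), (7.5, 88), (8.0, 78), (8.5, 72), (9.0, 92), (9.5, 111), (10.0, 86), (10.5, 50), (32.5, 47), (33.0, 72), (33.5, 94), (34.0, 114), (34.5, 123), (35.0, 121), (35.5, 116)] [(-36.0, 116), (-35.5, 115), (-35.0, 114), (-34.5, 113), (-34.0, 113), (-33.5, 120), (-33.0, 126), (-32.5, 132), (-32.0, 125), (-31.5, 118), (-31.0, 112), (-30.5, 104), (-30.0, 95), (-29.5, 90), (-29.0, 89), (-28.5, 89), (-28.0, 87), (-27.5, 85), (-27.0, 83), (-26.5, 64), (-26.0, 43), (-25.5, 23), (-25.0, 26), (-24.5, 28)]
wrist15 [(14.5, 51), (15.0, 69), (15.5, 86), (16.0, 103), (16.5, 83), (17.0, 64), (17.5, 77), (18.0, 95), (18.5, 90), (19.0, 78), (19.5, 78), (20.0, 85), (20.5, 69), (32.5, 47), (33.0, 71), (33.5, 96), (34.0, 118), (34.5, 121), (35.0, 115), (35.5, 109)] [(-36.0, 113), (-35.5, 113), (-35.0, 113), (-34.5, 113), (-34.0, 116), (-33.5, 119), (-33.0, 125), (-32.5, 132), (-32.0, 139), (-31.5, 124), (-31.0, 104), (-30.5, 88), (-30.0, 88), (-29.5, 89), (-29.0, 90), (-28.5, 91), (-28.0, 93), (-27.5, 77), (-27.0, 57), (-26.5, 40), (-26.0, 34), (-25.5, 29), (-25.0, 26), (-24.5, 28)]
```

The piece has moved about 10 to 11 mm and is not yet at its stop, so the fingertip probably rode up. I go in again, probe for the slot floor, then push with full depth.

Run:
```python
from h import *
for p in [(0,-50,4),(0,-50,-4),(0,-50,-6)]: print(goto(p,(12,-48.5,-12)))
print(manip.get_obs()["ee_pos"])
```

```text
[ 37.3 124.6 143.7]
[ 41.  124.5 150.8]
[ 42.  124.5 152.5]
[0.50106583 0.1713451  0.200227  ]
```

Request:
{"name": "carry_out", "arguments": {
  "rows": [
    [14, 45, 0, 0, 1],
    [28, 90, 20, 0, 1],
    [41, 124.5, 60, 0, 1],
    [41, 124.5, 110, 0, 1],
    [41, 124.5, 140, 0, 1],
    [41, 124.5, 149, 0, 1],
    [41, 124.5, 151, 0, 1],
    [41, 124.5, 151, 0, 1]
  ]
}}

```text
clock: 20.38
ee_pos: [0.6229, 0.2225, 0.0492]
eef_rot: [[-0.08, 0.997, 0.002], [0.997, 0.08, 0.001], [0.0, 0.002, -1.0]]
contact_force: [0.3, 0.7, 0.3]
grip_width: 0.0854
grasp_force: 0.0
```

Request:
{"name": "carry_out", "arguments": {
  "rows": [
    [0, 0, 0.7, 0, 1],
    [0, 0, 1.5, 0, 1],
    [0, 0, 1.5, 0, 1]
  ]
}}

```text
clock: 20.75
ee_pos: [0.6221, 0.2222, 0.0466]
eef_rot: [[-0.08, 0.997, 0.0], [0.997, 0.08, 0.0], [0.0, 0.0, -1.0]]
contact_force: [-1.1, 0.9, 0.3]
grip_width: 0.0852
grasp_force: 0.0
```

Request:
{"name": "carry_out", "arguments": {
  "rows": [
    [0, 0, 0.8, 0, 1],
    [0, 0, 1.5, 0, 1],
    [0, 0, 1.5, 0, 1]
  ]
}}

```text
clock: 21.12
ee_pos: [0.622, 0.2221, 0.0448]
eef_rot: [[-0.08, 0.997, -0.0], [0.997, 0.08, -0.0], [-0.0, -0.0, -1.0]]
contact_force: [-0.3, 0.4, 0.1]
grip_width: 0.0853
grasp_force: 0.0
```

Request:
{"name": "carry_out", "arguments": {
  "rows": [
    [0, 0, 0.8, 0, 1],
    [0, 0, 1.5, 0, 1],
    [0, 0, 1.5, 0, 1]
  ]
}}

```text
clock: 21.5
ee_pos: [0.622, 0.2221, 0.0433]
eef_rot: [[-0.08, 0.997, -0.0], [0.997, 0.08, -0.0], [-0.0, -0.0, -1.0]]
contact_force: [0.3, 0.1, 0.1]
grip_width: 0.0855
grasp_force: 0.0
```

Request:
{"name": "carry_out", "arguments": {
  "rows": [
    [0, 0, 0.7, 0, 1],
    [0, 0, 1.4, 0, 1],
    [0, 0, 1.4, 0, 1]
  ]
}}

```text
clock: 21.88
ee_pos: [0.6222, 0.2223, 0.0427]
eef_rot: [[-0.08, 0.997, 0.0], [0.997, 0.08, 0.0], [0.0, 0.0, -1.0]]
contact_force: [-2.6, -0.6, 6.2]
grip_width: 0.0852
grasp_force: 3.2
```

Request:
{"name": "carry_out", "arguments": {
  "rows": [
    [0, 0, 0.6, 0, 1],
    [0, 0, 1.2, 0, 1],
    [0, 0, 1.2, 0, 1]
  ]
}}

```text
clock: 22.25
ee_pos: [0.6223, 0.2223, 0.0424]
eef_rot: [[-0.08, 0.997, 0.0], [0.997, 0.08, 0.0], [0.0, 0.0, -1.0]]
contact_force: [-4.6, -1.3, 14.7]
grip_width: 0.0853
grasp_force: 7.0
```

The floor was felt with the TCP at z = 0.043, so the first push was only about 1.5 mm deep. I raise to about 5 mm depth and push along the slope.

Request:
{"name": "carry_out", "arguments": {
  "rows": [
    [0, 0, -3, 0, 1],
    [0, 0, -4, 0, 1],
    [3, 0, -5.6, 0, 1],
    [6, 0, -7.2, 0, 1],
    [9, 0, -8.8, 0, 1],
    [11, 0, -9.9, 0, 1],
    [11, 0, -9.9, 0, 1]
  ]
}}

```text
clock: 23.12
ee_pos: [0.6211, 0.2333, 0.0507]
eef_rot: [[-0.08, 0.997, 0.0], [0.997, 0.08, 0.0], [0.0, 0.0, -1.0]]
contact_force: [-0.6, -0.7, -0.2]
grip_width: 0.0852
grasp_force: 0.0
```

Request:
{"name": "carry_out", "arguments": {
  "rows": [
    [0.9, 0, -0.5, 0, 1],
    [1.8, 0, -1, 0, 1],
    [1.8, 0, -1, 0, 1]
  ]
}}

```text
clock: 23.5
ee_pos: [0.621, 0.2348, 0.0516]
eef_rot: [[-0.08, 0.997, -0.0], [0.997, 0.08, -0.0], [-0.0, -0.0, -1.0]]
contact_force: [0.5, -1.6, -0.9]
grip_width: 0.0855
grasp_force: 0.6
```

Request:
{"name": "carry_out", "arguments": {
  "rows": [
    [0.9, 0, -0.5, 0, 1],
    [1.8, 0, -1, 0, 1],
    [1.8, 0, -1, 0, 1]
  ]
}}

```text
clock: 23.88
ee_pos: [0.6208, 0.2364, 0.0525]
eef_rot: [[-0.08, 0.997, -0.0], [0.997, 0.08, -0.001], [-0.001, -0.0, -1.0]]
contact_force: [-0.2, -3.7, -3.2]
grip_width: 0.0857
grasp_force: 2.3
```

Request:
{"name": "carry_out", "arguments": {
  "rows": [
    [0.9, 0, -0.5, 0, 1],
    [1.8, 0, -1, 0, 1],
    [1.8, 0, -1, 0, 1]
  ]
}}

```text
clock: 24.25
ee_pos: [0.6207, 0.2368, 0.0528]
eef_rot: [[-0.081, 0.997, -0.001], [0.997, 0.081, -0.003], [-0.003, -0.001, -1.0]]
contact_force: [2.7, -12.4, -7.9]
grip_width: 0.0853
grasp_force: 6.0
```

Request:
{"name": "carry_out", "arguments": {
  "rows": [
    [0.9, 0, -0.5, 0, 1],
    [1.8, 0, -1, 0, 1],
    [1.8, 0, -1, 0, 1]
  ]
}}

```text
clock: 24.62
ee_pos: [0.6205, 0.2372, 0.053]
eef_rot: [[-0.081, 0.997, -0.001], [0.997, 0.081, -0.005], [-0.005, -0.002, -1.0]]
contact_force: [5.6, -19.0, -13.3]
grip_width: 0.0851
grasp_force: 9.7
```

Firm stop: 24 N along the slope with almost no further motion. I back off down the slope, rise clear and check.

Request:
{"name": "carry_out", "arguments": {
  "rows": [
    [-3, 0, 1.6, 0, 1],
    [-7, 0, 3, 0, 1],
    [-7, 0, -15, 0, 1],
    [-7, 0, -50, 0, 1],
    [-25, -40, -100, 0, 1],
    [-45, -90, -138, 0, 1],
    [-60, -125, -143, 0, 1],
    [-60, -125, -143, 0, 1]
  ]
}}

```text
clock: 25.62
ee_pos: [0.4995, 0.1702, 0.2004]
eef_rot: [[-0.08, 0.997, 0.003], [0.997, 0.08, 0.001], [0.001, 0.003, -1.0]]
contact_force: [0.6, 0.6, 0.4]
grip_width: 0.0855
grasp_force: 0.0
```

Run:
```python
from h import *
b=grab("wrist","16"); print(manip.get_obs()["contact_force"],manip.get_obs()["clock"]); prof(b); prof(b,y0=-50,hw=5,step=2,lo=-34,hi=40)
g=b["frame"].mean(2).astype(np.float32); xs=np.arange(-36,40,.5); A=0
for y in (-54,-52,-50,-48,-46):
    u=np.array([proj(b,w(x,y,0)) for x in xs]).astype(np.float32); A=A+cv2.remap(g,u[:,:1],u[:,1:],cv2.INTER_LINEAR)[:,0]/5
print([(float(x),int(a)) for x,a in zip(xs,A) if (0<x<36 and a>38)])
# card reader and tape unmoved? scene difference
a=load("scene0")["frame"].astype(int); s=grab("scene","16")["frame"].astype(int); print("diff reader/tape",abs(a-s)[220:262,245:300].mean(),abs(a-s)[203:243,312:352].mean())
```

```text
[ 0.68536322  0.13437133 -0.95970935] 25.675
-56:41/41 -52:42/42 -48:42/43 -44:42/43 -40:35/42 -28:42/42 -24:39/43 -20:37/38 -16:37/38 -12:37/38 -8:37/38 -4:37/38 0:37/37 4:37/38 8:37/38 12:37/38 16:37/38 20:37/38 24:37/38 28:37/38 32:32/37 36:31/31 40:31/31 44:30/32 48:30/32 52:17/31 56:-0/1
-34:-1/1 -32:-4/1 -30:-6/-6 -28:-6/-6 -26:-6/-6 -24:-6/-6 -22:-6/-5 -20:-6/-5 -18:-6/-5 -16:-7/-5 -14:-6/-6 -12:-7/-4 -10:-6/-5 -8:-6/-6 -6:-6/-5 -4:-7/-5 -2:-6/-5 0:-6/-5 2:-6/-6 4:-6/-5 6:-6/-6 8:-6/-6 10:-6/-5 12:-6/-5 16:-1/-0 18:-0/1 20:-0/0 22:-1/1 24:-6/0 26:-7/-6 28:-6/-5 32:0/1 34:0/2 36:0/1 38:0/2
[(17.0, 48), (17.5, 66), (18.0, 86), (18.5, 107), (19.0, 88), (19.5, 62), (20.0, 74), (20.5, 95), (21.0, 86), (21.5, 67), (22.0, 75), (22.5, 97), (23.0, 79), (23.5, 38), (32.5, 51), (33.0, 79), (33.5, 109), (34.0, 114), (34.5, 116), (35.0, 115), (35.5, 114)]
diff reader/tape 35.93939393939394 5.611458333333333
```

Run:
```python
from h import *
a,s=load("scene0"),load("scene16")
for n,(y0,y1,x0,x1),h in (("reader",(220,262,245,300),(.012,.03)),("tape",(203,243,312,352),(.035,.055))):
    for d in (a,s):
        P=cloud(d)[y0:y1,x0:x1]; m=(P[...,2]>h[0])&(P[...,2]<h[1]); print(n,m.sum(),np.median(P[m],0).round(4),P[...,2].max().round(3))
```

```text
reader 1021 [ 0.4165 -0.0146  0.018 ] 0.805
reader 1023 [ 0.4169 -0.0151  0.0179] 0.805
tape 512 [ 0.5631 -0.0529  0.0448] 0.805
tape 499 [ 0.5625 -0.0541  0.0446] 0.805
```

Neither the reader nor the tape has moved, so I hand the job in.

```bash
python3 -c "
from bench import manip
print(manip.sign_off())"
```

```text
the job is handed in; nothing more can be done
None
```

The job is handed in at about 26 s on the robot's clock: the cell lies fully down in the bay with its nub under the lip, the switch was pushed up to a firm stop, and the card reader and tape roll have not moved.

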